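# Book in salvaged can motors at the repair cafe

## Robot

A 7-joint arm with a two-finger parallel gripper is mounted at the origin on the work surface. World frame = base frame: x ahead of the robot, y to its left, z up, the work surface at z = 0. Lengths are in m, angles in rad, forces in N, time in s.
With the tool pointing down it reaches from about 0.4 to 0.925 m from the base axis. Payload 4.1 kg.
Tool frame: the origin (TCP) lies between the finger pads; the fingertips stand 11 mm ahead of it and the grasp point (between the pads) lies 8 mm behind it; z points along the fingers, y is the line along which they close (so a half turn about z gives the same grasp; the last joint's range is limited). The gripper opens to 85 mm and grips with 20 to 120 N. Pads are 22 mm wide; open, the fingers measure 114 mm over their backs; the gripper's body (76 mm by 85 mm) begins 54 mm behind the grasp point. The pads swing forward as they close: fully open they stand 13 mm farther back than shut.
Start: joints at [1.039, 0.398, 0.045, 1.537, -0.019, 1.207, -0.051], TCP at [0.273, -0.59, 0.242] pointing down, gripper open.
Joint ranges: [-2.82, 2.82], [-0.49, 2.23], [-1.37, 1.46], [0, 2.46], [-1.36, 4.5], [0.23, 2], [-2.94, 2.94]. Speed limits (rad/s): [2.57, 2.57, 3.14, 3.14, 3.14, 3.14, 3.14].

## Interface

Orientations are given as a unit quaternion [w, x, y, z].
In Python, from workcell import ctrl gives the robot as it stands. The module is installed in compiled form; this text tells all that it offers.
- The arm moves only by the shell command python3 -m jog 'ROWS' [FORCE]. ROWS is JSON, a list of rows, each a list of 3 entries, a list of its own where there are three numbers: the shift along the tool's x, y, z scaled (see below), then the turn, a rotation vector about the tool's x, y, z scaled (see below), then the opening, from 0 (shut) to 1 (fully open). In form: [[[tx, ty, tz], [ax, ay, az], claw], ...]. A call has 1 to 10 rows; each row is the pose to reach, as a shift and turn from the pose commanded when the call began, along the tool's axes at that moment, turning the shorter way round; what a row does not reach only later rows make up. The controller multiplies each number of a shift by 0.2 m and each number of a turn by pi rad. A row lasts 1/10 s, in which the tool goes at most 50 mm and 8.59 degrees, less where a joint would pass 70% of its speed; a pose out of reach is approached as far as the arm can. A call with a number of a shift or a turn outside -1 to 1 is refused whole. A call with a gripper value outside its range is refused whole. The fingers move at their own pace and stop on an object; FORCE is the grip in N (left out, the last holds). Time passes only in rows, so rows that repeat a pose let the fingers close. It gives the time, the measured TCP pose, the force, the opening and the grip force at its end, in the units of the state.
- ctrl.read_state(): the state, without advancing time (a new reading comes with each control period).
- ctrl.grab_frame(name): name is "side" or "top"; returns a dict with "frame" (384x512x3 uint8, blue, green, red), "K" (3x3 intrinsics, pixels), "R" (3x3) and "t" (3): a world point X has camera coordinates R X + t. Camera axes: x right, y down, z forward; pixel columns grow to the right and rows downward; lengths in m; the calibration is good to about 2 mm. A picture is of the moment at which its call begins. There is no depth.
- ctrl.hand_in(): hands the job in; it is judged then, once.
The state is a dict: "t": time; "qpos": joint angles; "qd": joint speeds; "effort": joint torques, N m; "position": TCP position; "ee_rot": TCP orientation; "contact_force": force on the tool from outside, world axes, zero at the start; "moment": the same for the moment, N m; "grip_width": opening from 0.0 (shut) to 1.0 (fully open); "finger_force": force on a finger pad.
Only numpy, scipy, OpenCV 4.12 (cv2) and the standard library are available. Lean on these libraries where they do the work, as an engineer would, in place of code of your own. Each camera call takes 0.05 s, during which the arm holds its last target. There are 200 camera calls.

## Task

Book in the salvaged can motors: slide the grey carrier plate home against both stops of the reading station, then stand every motor upright and fully on the plate with its labelled side squarely facing the reader block. Once all are on, pick up the hand scanner, point it level and straight at the middle of the job card from roughly 5 to 10 cm, hold it steady there for two seconds and lay it back flat on its rubber mat. The plate must still be home and the motors still facing the reader at the end; leave the other things on the bench where they are.

Things in the scene. Friction and masses are not known exactly. Their poses are not given: they have to be found in the camera images.
- station: fixed reading station. Origin: on the bench where the plate's middle lies when home. Station +x points from there to the reader. Dark steel back stop, 16 mm high, 280 long, inner face at x=60 mm; end stop, 16 mm high, inner face at y=+130 mm; black reader block 55 mm high, 240 wide, from x=90 (dark window) to x=140 mm
- reader_window (a point): middle of the reader block's window, 90 mm along station +x, 36 mm above the bench
- plate: carrier plate: loose flat grey plastic, 120 mm (x) by 260 mm (y), 12 mm thick, about 0.45 kg, slides on the bench. Origin: centre of underside; axes match the station's when home. It starts 2 to 5 cm short of both stops (to station -x and -y), a little askew
- can1: small can motor: plain steel can standing upright, 56 mm diameter, 45 mm tall, 0.28 kg, black top. Origin: centre of underside, z up. Its +x side carries a white bar-code label (about 80 degrees wide); the label's 12 mm white tail runs over the top edge to the middle of the top, so from above the strip points to the labelled side. 2 or 3 motors, all alike; an absent one reads None
- can2: small can motor: plain steel can standing upright, 56 mm diameter, 45 mm tall, 0.28 kg, black top. Origin: centre of underside, z up. Its +x side carries a white bar-code label (about 80 degrees wide); the label's 12 mm white tail runs over the top edge to the middle of the top, so from above the strip points to the labelled side. 2 or 3 motors, all alike; an absent one reads None
- can3: small can motor: plain steel can standing upright, 56 mm diameter, 45 mm tall, 0.28 kg, black top. Origin: centre of underside, z up. Its +x side carries a white bar-code label (about 80 degrees wide); the label's 12 mm white tail runs over the top edge to the middle of the top, so from above the strip points to the labelled side. 2 or 3 motors, all alike; an absent one reads None
- scanner: hand scanner, 0.15 kg, lying flat, looks along its +x. Grey grip 32 mm wide, 28 high, x=-80 to 34 mm; black head 50 mm wide, 32 high, x=34 to 80 mm, window at its +x end. Origin on the underside, 80 mm behind the nose; it balances about 10 mm ahead of it, where the grip can be pinched from above
- scanner_nose (a point): middle of the scanner's window: 80 mm ahead of the scanner's origin and 18 mm above its underside
- mat: black rubber mat, 200 mm (x) by 90 mm (y), 3 mm thick, fixed to the bench, where the hand scanner lives; origin at the centre of its underside, x along its length. The scanner starts on it with its x along the mat's x
- card_stand: fixed job-card stand: black foot 90 by 90 mm, 12 mm high, holding a white bar-coded card 74 mm square that leans back 0.4 rad. The card's front looks along the stand's -x (and somewhat up). Origin at the centre of the foot's underside; top of the card about 125 mm above the bench
- job_card (a point): middle of the front of the card, above the stand's origin, 85 mm above the bench
- screwdriver: bystander, not part of the job: red-handled screwdriver lying at the right, near the robot
- screw_jar: bystander, not part of the job: squat clear jar, 56 mm across, 60 mm high, beyond the motors at the right
- mug: bystander, not part of the job: white mug, 76 mm across, 85 mm high, beyond the motors
- drive_wheel: bystander, not part of the job: white plastic drive wheel, 84 mm across, 24 mm high, beyond the station
- cover: bystander, not part of the job: white plastic cover, 90 x 55 x 26 mm, near the robot at the right
- wrench: bystander, not part of the job: steel wrench lying at the left, near the robot
Not all that is in view belongs to the job. What is shaped like the can3 but green or purple is not meant.

How it is judged:
On the way, in this order (a step that is already met when the one before it is completed fails the run):
1. the carrier plate is home against both stops (x of plate in the frame of station between -0.004 and 0.004 m and y of plate in the frame of station between -0.004 and 0.004 m and angle between the x axis of plate and the x axis of station, either way round below 0.035 rad), for 0.2 s.
2. every motor stands released on the plate, its label facing the reader (x of can1 in the frame of plate between -0.033 and 0.033 m and y of can1 in the frame of plate between -0.103 and 0.103 m and z of can1 in the frame of plate between 0.008 and 0.017 m and angle between each of can1, can2, can3's own z axis and vertical below 0.08 rad and angle between the x axis of each of can1, can2, can3 and the x axis of station, either way round below 0.2 rad and x of reader_window in the frame of can1 above 0.02 m and contact force between each of can1, can2, can3 and the fingers below 0.1 N and linear speed of each of can1, can2, can3 below 0.02 m/s and x of can2 in the frame of plate between -0.033 and 0.033 m and y of can2 in the frame of plate between -0.103 and 0.103 m and z of can2 in the frame of plate between 0.008 and 0.017 m and x of reader_window in the frame of can2 above 0.02 m and x of can3 in the frame of plate between -0.033 and 0.033 m and y of can3 in the frame of plate between -0.103 and 0.103 m and z of can3 in the frame of plate between 0.008 and 0.017 m and x of reader_window in the frame of can3 above 0.02 m), for 0.3 s.
3. the held scanner is pointed steadily at the job card for a second (x of job_card in the frame of scanner_nose between 0.03 and 0.13 m and y of job_card in the frame of scanner_nose between -0.018 and 0.018 m and z of job_card in the frame of scanner_nose between -0.018 and 0.018 m and angle between the x axis of scanner and the x axis of card_stand, either way round below 0.35 rad and x of scanner_nose in the frame of card_stand below -0.02 m and linear speed of scanner below 0.03 m/s and angular speed of scanner below 0.3 rad/s and contact force between scanner and the fingers above 0.5 N), for 1 s.
At the end, for the whole second after the job is handed in: Plate within 4 mm and 2 degrees of home at both stops; every motor upright, fully on the plate, released, label within 11 degrees of squarely facing the reader; scanner flat and at rest on its mat (within 50 mm along, 35 mm across of its middle) (all of step 1 and all of step 2 and x of scanner in the frame of mat between -0.05 and 0.05 m and y of scanner in the frame of mat between -0.035 and 0.035 m and z of scanner in the frame of mat between 0 and 0.008 m and angle between scanner's own z axis and vertical below 0.1 rad and linear speed of scanner below 0.02 m/s); the robot touches nothing.
It fails at once if another thing on the bench is moved more than 3 cm or so (distance of any of screwdriver, screw_jar, mug, drive_wheel, cover, wrench from where it was at the start of the episode above 0.035 m).
Of can1, can2, can3 only 2 to 3 are there at a start; the rules pass over those that are not, and their reading is None.
At some moment in a run one of can1, can2, can3 may be knocked a few centimetres aside while the robot is not near it.
Once in a run the grip may slacken for a moment while it holds something.
It also fails if it takes over 184 s, if anything falls off the work surface, if the arm or the gripper's body presses on something with over 40 N, if the wrist force passes 120 N, or if a joint passes its speed limit or range.

## Working session

There is one attempt and no reset: what is moved stays moved. The work goes in short steps, Python scripts to look and compute and a shell command to move; the robot and the scene stay as the last step left them, time stands still between calls to the robot, and variables do not carry over. Pictures are saved under pics/ and viewed, at most 14 in all, crops included, and the job is handed in when it is done.

```bash
mkdir -p pics
cat > h.py <<'E'
import numpy as np, cv2
from workcell import ctrl
def grab(n):
    f=ctrl.grab_frame(n); return f["frame"],np.array(f["K"]),np.array(f["R"]),np.array(f["t"])
def ray(cam,px,z):
    _,K,R,t=cam; px=np.atleast_2d(px).astype(float)
    d=(R.T@np.linalg.inv(K)@np.c_[px,np.ones(len(px))].T).T; c=-R.T@t
    return c+d*((z-c[2])/d[:,2])[:,None]
def proj(cam,X):
    _,K,R,t=cam; p=(K@(R@np.atleast_2d(X).T+t[:,None])).T; return p[:,:2]/p[:,2:]
E
python3 - <<'E'
from h import *
for n in("top","side"):
    c=grab(n); cv2.imwrite(f"pics/{n}0.png",cv2.resize(c[0],(800,600),interpolation=cv2.INTER_CUBIC)); print(n,-c[2].T@c[3],c[1][0],c[2][2])
s=ctrl.read_state();print(s)
E
```

```text
top [ 0.4152949  -0.04726273  1.40704971] [469.74635473   0.         266.83718156] [ 0.08891459  0.00735435 -0.9960121 ]
side [0.14247618 0.71539809 1.03113664] [428.64009335   0.         258.15030495] [ 0.29834489 -0.59106205 -0.74942376]
{'t': 0.1, 'qpos': array([ 1.03900333,  0.39915074,  0.04504467,  1.53771763, -0.01868711,
        1.20689204, -0.05070123]), 'qd': array([-0.00029398, -0.00244287,  0.00063321, -0.00311085,  0.00053575,
       -0.00183763, -0.00031101]), 'effort': array([ 4.93005908e-03, -4.76261723e+01,  1.37086865e+00, -2.54950529e+01,
        1.20263870e-02,  5.06569661e-03, -1.16135897e-05]), 'position': array([ 0.27240991, -0.58958001,  0.24136254]), 'ee_rot': array([-8.35441202e-04,  9.76665498e-01,  2.14764389e-01, -2.54239670e-04]), 'contact_force': array([-0.59334064, -0.7082934 ,  0.85967576]), 'moment': array([-0.01566947, -0.07388785, -0.01507442]), 'finger_force': 0.0, 'grip_width': 1.0013594261717687}
```

View pics/top0.png

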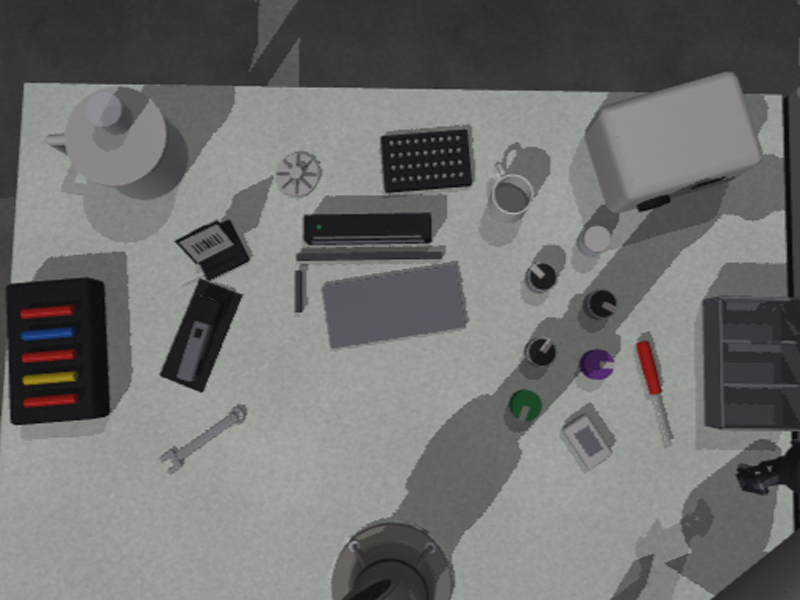

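View pics/side0.png

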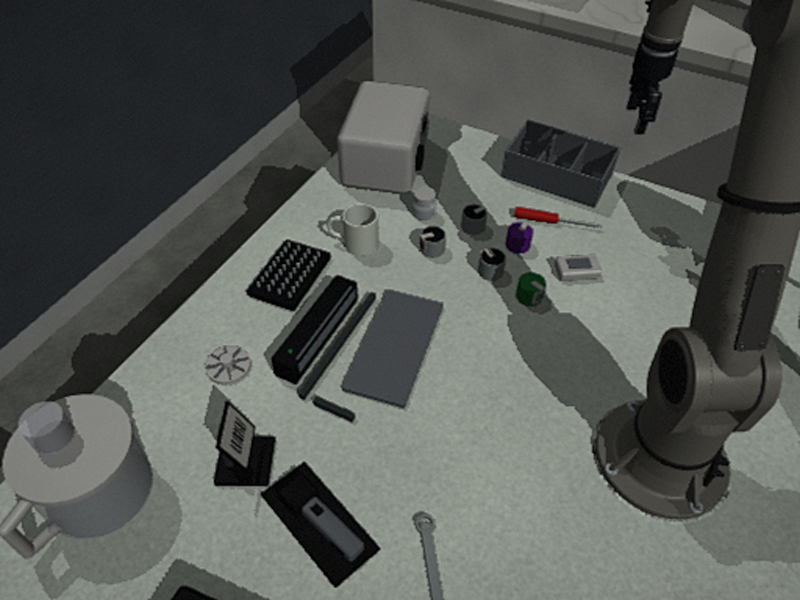

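The top view shows the plate at (395,305), station behind it at (370,240), the scanner on its mat at (200,345) and the card at (210,247). The candidate motors are the black-topped steel ones at (543,277), (602,304) and (541,352), and these fit the description. Purple (597,364) and green (525,404) are decoys. I'll confirm in a crop and measure.

Run:
```python
from h import *
c=grab("top"); f=c[0]; cv2.imwrite("pics/raw_top.png",f)
cr=f[150:275,320:430]; a=cv2.resize(cr,None,fx=4,fy=4,interpolation=cv2.INTER_NEAREST)
cr=f[130:255,95:205]; b=cv2.resize(cr,None,fx=3.2,fy=4,interpolation=cv2.INTER_NEAREST)
cv2.imwrite("pics/crop1.png",np.hstack([b,a])[:, :800])
for n,p in dict(plate=(250,200),bench=(250,240),back=(235,163),end=(192,186),reader=(235,147),can=(342,226),shadow=(395,230),mat=(118,225),grip=(122,220),readertop=(260,140)).items(): print(n,f[p[1],p[0]])
g=cv2.cvtColor(f,cv2.COLOR_BGR2GRAY)
print(g[150:240:1,250]);print(g[186,180:215])
```

```text
plate [95 90 88]
bench [156 160 156]
back [55 54 51]
end [41 40 38]
reader [32 29 29]
can [31 30 30]
shadow [153 157 153]
mat [76 71 69]
grip [92 87 84]
readertop [32 30 30]
[ 43  89  45  40  78  48 117 116  79  77  76  57  53  54  55  44 118 128
 128 152 155 158 155 123  99  99  92  89  89  88  89  89  89  89  89  89
  89  89  89  89  90  90  91  91  90  90  90  90  90  90  90  89  89  89
  89  88  90  89  89  88  89  90  90  89  89  88  99 130 132 159 158 156
 156 157 157 155 156 159 158 158 158 158 156 156 156 154 150 151 154 158]
[154 150 148 151 151 153 154 156 120  71  54  54  40  71  96 101 139 153
 152 153 152 150 150 150 151 138 105  88  89  88  88  89  88  89  89]
```

View pics/crop1.png

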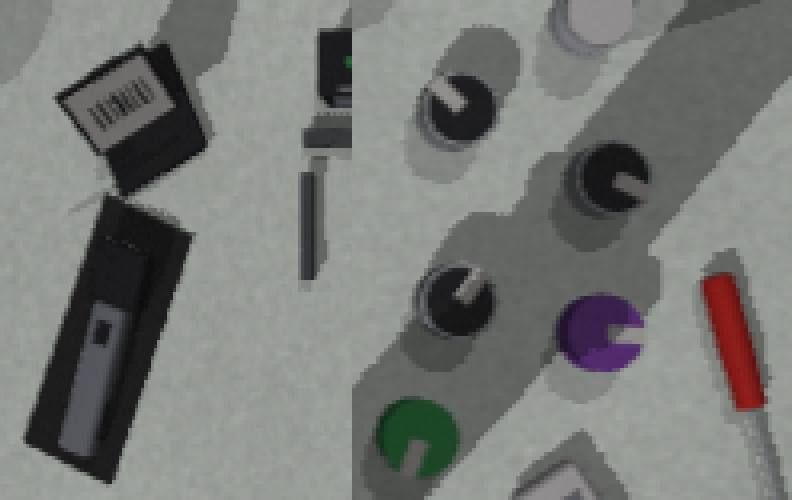

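The crop confirms three plain black-topped cans with white strips: upper-left strip on the top one, right on the second, up-right on the third. The green and purple ones are ruled out.

```bash
cat >> h.py <<'E'
from scipy.spatial.transform import Rotation as Ro
def plan(x,y,z,yaw):
    "scaled shift/turn to a tool-down pose with tool x at yaw"
    s=ctrl.read_state(); w,a,b,c=s["ee_rot"]; R0=Ro.from_quat([a,b,c,w])
    R1=Ro.from_euler("z",yaw)*Ro.from_euler("x",np.pi)
    sh=R0.inv().apply(np.array([x,y,z])-s["position"])/0.2
    tn=(R0.inv()*R1).as_rotvec()/np.pi
    return np.round(sh,3),np.round(tn,4)
def yaw_now():
    w,a,b,c=ctrl.read_state()["ee_rot"]; v=Ro.from_quat([a,b,c,w]).apply([1,0,0]); return np.arctan2(v[1],v[0])
def cans(cam,verbose=True,ztop=.045):
    """black discs with white strip: centre (ray at top), strip yaw. top camera"""
    f=cam[0].astype(int); hsv=cv2.cvtColor(cam[0],cv2.COLOR_BGR2HSV)
    out=[]
    m=((f.max(2)<60)&(f.max(2)-f.min(2)<14)).astype(np.uint8)
    n,lab,st,ce=cv2.connectedComponentsWithStats(m)
    for i in range(1,n):
        if not 70<st[i,4]<330: continue
        pts=np.argwhere(lab==i)[:,::-1].astype(np.float32)
        (u,v),r=cv2.minEnclosingCircle(pts)
        if not 7<r<13.5: continue
        # white pixels within r of centre
        yy,xx=np.mgrid[:f.shape[0],:f.shape[1]]; d=np.hypot(xx-u,yy-v)
        g=f.min(2); w=np.clip(g-75,0,60)*(d<r*0.8)
        if (w>0).sum()<8: continue
        sx=(w*xx).sum()/w.sum(); sy=(w*yy).sum()/w.sum()
        P=ray(cam,[[u,v],[sx,sy]],ztop); dv=P[1]-P[0]
        out.append((u,v,r,P[0][0],P[0][1],np.arctan2(dv[1],dv[0]),np.hypot(*dv[:2]),st[i,4]))
    return out
E
python3 - <<'E'
from h import *
np.set_printoptions(precision=4,suppress=True)
c=grab("top"); f=c[0].astype(int); g=cv2.cvtColor(c[0],cv2.COLOR_BGR2GRAY)
def quad(m,z,nm):
    n,lab,st,ce=cv2.connectedComponentsWithStats(m.astype(np.uint8)); i=1+np.argmax(st[1:,4])
    cn=max(cv2.findContours((lab==i).astype(np.uint8),0,1)[0],key=cv2.contourArea)
    b=cv2.boxPoints(cv2.minAreaRect(cn)); P=ray(c,b,z)[:,:2]
    e=np.diff(np.r_[P,P[:1]],axis=0); print(nm,"px",b.mean(0),"ctr",P.mean(0),"sides",np.hypot(*e[:2].T),"ang",np.degrees(np.arctan2(e[:2,1],e[:2,0])))
    return P
def win(m,x0,x1,y0,y1):
    o=np.zeros_like(m); o[y0:y1,x0:x1]=m[y0:y1,x0:x1]; return o
blue=(f[...,0]-f[...,2]>=4)&(g>75)&(g<115)
print(quad(win(blue,203,302,166,226),.012,"plate"))
dark=g<100
print(quad(win(g<60,193,280,135,158),.055,"reader"))
print(quad(win(g<100,102,156,178,252),.003,"mat"))
print(quad(win((f[...,0]-f[...,2]>=5)&(g>60),102,156,178,252),.031,"grip"))
# back stop inner edge, end stop inner edge
E=[]
for x in range(200,280,4):
    col=g[158:172,x].astype(int); k=np.where(col<70)[0]
    if len(k): k=k[-1]; E.append((x,158+k+ (85-col[k])/max(1,(col[k+1]-col[k]))))
P=ray(c,np.array(E),0.008)[:,:2]; v=cv2.fitLine(P.astype(np.float32),cv2.DIST_HUBER,0,.001,.001).ravel(); print("back",v,np.degrees(np.arctan2(v[1],v[0])))
E=[]
for y in range(175,197,2):
    r=g[y,186:205].astype(int); k=np.where(r<60)[0]
    if len(k): k=k[-1]; E.append((186+k+.5,y))
P=ray(c,np.array(E),0.008)[:,:2]; v=cv2.fitLine(P.astype(np.float32),cv2.DIST_HUBER,0,.001,.001).ravel(); print("end",v,np.degrees(np.arctan2(v[1],v[0])))
for o in cans(c): print(np.round(o,3),"deg",round(np.degrees(o[5]),1))
E
```

```text
plate px [251.3159 195.8495] ctr [0.5174 0.0088] sides [0.2608 0.1199] ang [ -79.8595 -170.2122]
[[ 0.5534  0.1478]
 [ 0.5993 -0.1089]
 [ 0.4812 -0.1293]
 [ 0.4358  0.1255]]
reader px [235.0137 145.9998] ctr [0.6589 0.0577] sides [0.2343 0.0561] ang [ -88.2435 -178.2868]
[[ 0.6834  0.1759]
 [ 0.6906 -0.0583]
 [ 0.6344 -0.06  ]
 [ 0.6272  0.1733]]
mat px [128.6856 213.0452] ctr [0.4605 0.3749] sides [0.209  0.0911] ang [ -19.7762 -111.0918]
[[0.3783 0.4526]
 [0.575  0.3819]
 [0.5422 0.2969]
 [0.3464 0.3684]]
grip px [123.  224.5] ctr [0.4254 0.3818] sides [0.1109 0.0291] ang [ -16.0183 -107.2548]
[[0.3764 0.4109]
 [0.4829 0.3803]
 [0.4743 0.3526]
 [0.3679 0.3833]]
back [ 0.0315 -0.9995  0.6068  0.0618] -88.19741
end [0.9995 0.032  0.5452 0.1858] 1.8358425
[453.    118.5    11.543   0.753  -0.581   0.206   0.019  82.   ] deg 11.8
[418.5   129.5    11.068   0.719  -0.48    0.491   0.013 128.   ] deg 28.1
[347.125 176.625   8.149   0.576  -0.271   0.812   0.01  168.   ] deg 46.5
[191.    186.     13.039   0.54    0.184   1.448   0.001  79.   ] deg 82.9
[383.275 194.681  10.412   0.525  -0.376  -1.737   0.016 243.   ] deg -99.5
[346.    226.      9.434   0.432  -0.268  -0.443   0.013 194.   ] deg -25.4
```

```bash
python3 -m jog '[[[0.65,-0.8,0],[0,0,0],0.7],[[0.65,-0.8,0],[0,0,0],0.7],[[0.65,-0.8,0],[0,0,0],0.7],[[0.65,-0.8,0],[0,0,0],0.7],[[0.65,-0.8,0],[0,0,0],0.7]]' 40
python3 -m jog '[[[0.65,-0.8,0],[0,0,0],0.7],[[0.65,-0.8,0],[0,0,0],0.7],[[0.65,-0.8,0],[0,0,0],0.7],[[0.65,-0.8,0],[0,0,0],0.7],[[0.65,-0.8,0],[0,0,0],0.7]]'
python3 -m jog '[[[0.6,-0.75,0],[0,0,0.128],0.7],[[0.6,-0.75,0],[0,0,0.128],0.7],[[0.6,-0.75,0],[0,0,0.128],0.7],[[0.6,-0.75,0],[0,0,0.128],0.7],[[0.6,-0.75,0],[0,0,0.128],0.7]]'
python3 - <<'E'
from h import *
s=ctrl.read_state();print(s["qpos"],np.degrees(yaw_now())); print(plan(.418,.006,.03,np.radians(1.8)))
E
```

```text
t: 0.7
position: [0.326, -0.3838, 0.2422]
ee_rot: [-0.002, 0.976, 0.219, 0.001]
contact_force: [-0.5, -0.6, 0.2]
grip_width: 0.698
finger_force: 0.0
t: 1.2
position: [0.376, -0.1851, 0.2426]
ee_rot: [-0.0, 0.976, 0.219, 0.001]
contact_force: [0.3, 0.0, 0.2]
grip_width: 0.7
finger_force: 0.0
t: 1.7
position: [0.4216, -0.0001, 0.2428]
ee_rot: [-0.001, 1.0, 0.018, 0.001]
contact_force: [-0.1, -0.8, 0.2]
grip_width: 0.697
finger_force: 0.0
[ 0.3895168  -0.00798698 -0.48369838  2.03330229 -0.00557957  1.11352373
 -1.62711008] 2.0281610935530363
(array([-0.019, -0.03 ,  1.064]), array([-0.0004, -0.0006,  0.0013]))
```

```bash
python3 -m jog '[[[-0.02,-0.03,0.5],[0,0,0],0.7],[[-0.02,-0.03,1],[0,0,0],0.7],[[-0.02,-0.03,1],[0,0,0],0.7],[[-0.02,-0.03,1],[0,0,0],0.7],[[-0.02,-0.03,1],[0,0,0],0.7],[[-0.02,-0.03,1],[0,0,0],0.7]]'
python3 -m jog '[[[0,0,0.06],[0,0,0],0.7],[[0,0,0.09],[0,0,0],0.7],[[0,0,0.11],[0,0,0],0.7],[[0,0,0.13],[0,0,0],0.7],[[0,0,0.13],[0,0,0],0.7]]'
python3 -m jog '[[[0,0,0.01],[0,0,0],0.7],[[0,0,0.02],[0,0,0],0.7],[[0,0,0.03],[0,0,0],0.7],[[0,0,0.03],[0,0,0],0.7]]'
```

```text
t: 2.3
position: [0.4164, 0.0014, 0.0424]
ee_rot: [-0.0, 1.0, 0.015, -0.001]
contact_force: [0.9, 0.0, -0.1]
grip_width: 0.699
finger_force: 0.0
t: 2.8
position: [0.4163, 0.0017, 0.0164]
ee_rot: [0.0, 1.0, 0.015, 0.0]
contact_force: [-0.6, -0.1, 0.4]
grip_width: 0.7
finger_force: 0.0
t: 3.2
position: [0.4161, 0.0018, 0.01]
ee_rot: [0.0, 1.0, 0.015, -0.0]
contact_force: [-0.4, 0.5, 0.2]
grip_width: 0.701
finger_force: 0.0
```

```bash
python3 -m jog '[[[0.05,0,0],[0,0,0],0.7],[[0.09,0,0],[0,0,0],0.7],[[0.11,0,0],[0,0,0],0.7],[[0.13,0,0],[0,0,0],0.7],[[0.15,0,0],[0,0,0],0.7],[[0.17,0,0],[0,0,0],0.7],[[0.19,0,0],[0,0,0],0.7],[[0.21,0,0],[0,0,0],0.7],[[0.23,0,0],[0,0,0],0.7],[[0.25,0,0],[0,0,0],0.7]]'
python3 -m jog '[[[0.01,0,0],[0,0,0],0.7],[[0.02,0,0],[0,0,0],0.7],[[0.03,0,0],[0,0,0],0.7],[[0.03,0,0],[0,0,0],0.7]]'
python3 -m jog '[[[0.01,0,0],[0,0,0],0.7],[[0.02,0,0],[0,0,0],0.7],[[0.02,0,0],[0,0,0],0.7]]'
```

```text
t: 4.2
position: [0.4667, 0.0034, 0.0103]
ee_rot: [0.0, 1.0, 0.015, 0.0]
contact_force: [-2.0, -0.6, -1.3]
grip_width: 0.697
finger_force: 0.9
t: 4.6
position: [0.4715, 0.0039, 0.0102]
ee_rot: [0.0, 1.0, 0.016, -0.001]
contact_force: [-5.6, 1.7, 1.6]
grip_width: 0.702
finger_force: 2.1
t: 4.9
position: [0.4756, 0.0045, 0.0102]
ee_rot: [-0.0, 1.0, 0.016, -0.001]
contact_force: [-4.1, 2.9, 0.1]
grip_width: 0.701
finger_force: 2.1
```

```bash
python3 -m jog '[[[0.01,0,0],[0,0,0],0.7],[[0.02,0,0],[0,0,0],0.7],[[0.02,0,0],[0,0,0],0.7]]'
python3 -m jog '[[[0.01,0,0],[0,0,0],0.7],[[0.02,0,0],[0,0,0],0.7],[[0.02,0,0],[0,0,0],0.7]]'
python3 - <<'E'
from h import *
c=grab("top"); f=c[0]
cv2.imwrite("pics/p1.png",cv2.resize(f[130:250,180:320],None,fx=4,fy=4,interpolation=cv2.INTER_CUBIC))
E
```

```text
t: 5.2
position: [0.4766, 0.0043, 0.0097]
ee_rot: [0.0, 1.0, 0.016, -0.004]
contact_force: [-10.4, 2.4, 5.9]
grip_width: 0.698
finger_force: 4.9
t: 5.5
position: [0.4768, 0.004, 0.009]
ee_rot: [0.001, 1.0, 0.016, -0.008]
contact_force: [-16.2, 2.4, 11.1]
grip_width: 0.699
finger_force: 8.0
```

View pics/p1.png

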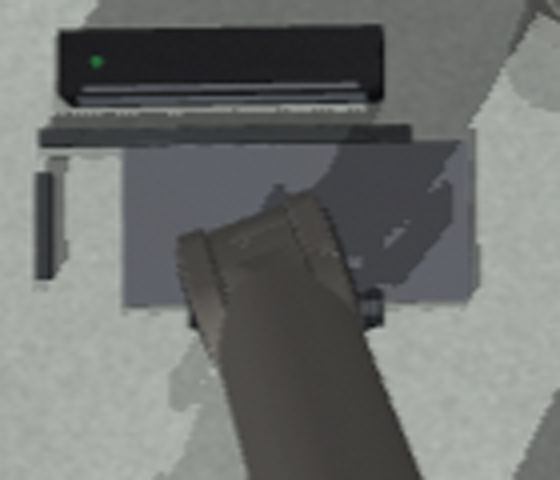

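```bash
python3 -m jog '[[[-0.06,0,0],[0,0,0],0.6],[[-0.06,0,-0.25],[0,0,0],0.6],[[-0.06,0,-0.5],[0,0,0],0.6],[[0.33,0.79,-0.5],[0,0,-0.25],0.6],[[0.33,0.79,-0.5],[0,0,-0.25],0.6],[[0.33,0.79,-0.5],[0,0,-0.25],0.6],[[0.33,0.79,-0.5],[0,0,-0.25],0.6],[[0.33,0.79,-0.5],[0,0,-0.25],0.6],[[0.33,0.79,-0.5],[0,0,-0.25],0.6]]'
python3 -m jog '[[[0,0,0],[0,0,-0.25],0.6],[[0,0,0],[0,0,-0.25],0.6],[[0,0,0],[0,0,-0.25],0.6],[[0,0,0],[0,0,-0.25],0.6],[[0,0,0],[0,0,-0.25],0.6],[[0,0,0],[0,0,-0.25],0.6]]'
python3 - <<'E'
from h import *
s=ctrl.read_state();print(s["qpos"],np.degrees(yaw_now())); print(plan(.544,-.153,.009,np.radians(91.8)))
c=grab("top")
f=c[0].astype(int); g=f.sum(2)/3
m=((f[...,0]-f[...,2]>=4)&(g>75)&(g<115)).astype(np.uint8)
for x in range(270,310,1): pass
ys=slice(175,195); print([ (x,int(g[ys,x].mean())) for x in range(285,308)], ray(c,[[298.5,187]],.012))
E
```

```text
t: 6.45
position: [0.557, -0.1546, 0.1108]
ee_rot: [0.001, 0.918, 0.397, 0.002]
contact_force: [-0.1, 0.4, -0.0]
grip_width: 0.6
finger_force: 0.0
t: 7.05
position: [0.5567, -0.1532, 0.111]
ee_rot: [0.002, 0.696, 0.718, 0.001]
contact_force: [-0.5, -0.3, -0.4]
grip_width: 0.605
finger_force: 0.0
[ 0.76107634  0.48753715 -0.73047941  1.83601885  0.39150986  0.9620023
 -0.10625741] 91.86090136037221
(array([ 0.003, -0.066,  0.51 ]), array([0.0014, 0.0003, 0.0003]))
[(285, 98), (286, 99), (287, 99), (288, 98), (289, 98), (290, 96), (291, 95), (292, 96), (293, 96), (294, 96), (295, 95), (296, 96), (297, 84), (298, 82), (299, 99), (300, 106), (301, 105), (302, 107), (303, 114), (304, 100), (305, 77), (306, 78), (307, 100)] [[ 0.54611034 -0.1312655   0.012     ]]
```

```bash
python3 -m jog '[[[0,-0.065,0.2],[0,0,0],0.6],[[0,-0.065,0.4],[0,0,0],0.6],[[0,-0.065,0.5],[0,0,0],0.6],[[0,-0.065,0.505],[0,0,0],0.6],[[0,-0.065,0.505],[0,0,0],0.6]]'
python3 -m jog '[[[0.04,0,0],[0,0,0],0.6],[[0.06,0,0],[0,0,0],0.6],[[0.09,0,0],[0,0,0],0.6],[[0.12,0,0],[0,0,0],0.6],[[0.15,0,0],[0,0,0],0.6],[[0.18,0,0],[0,0,0],0.6],[[0.21,0,0],[0,0,0],0.6],[[0.24,0,0],[0,0,0],0.6],[[0.27,0,0],[0,0,0],0.6],[[0.3,0,0],[0,0,0],0.6]]'
python3 -m jog '[[[0.01,0,0],[0,0,0],0.6],[[0.02,0,0],[0,0,0],0.6],[[0.03,0,0],[0,0,0],0.6],[[0.03,0,0],[0,0,0],0.6]]'
python3 -m jog '[[[0.01,0,0],[0,0,0],0.6],[[0.02,0,0],[0,0,0],0.6],[[0.02,0,0],[0,0,0],0.6]]'
```

```text
t: 7.6
position: [0.5433, -0.153, 0.0095]
ee_rot: [0.001, 0.697, 0.717, 0.001]
contact_force: [0.9, -0.6, 1.3]
grip_width: 0.603
finger_force: 0.0
t: 8.6
position: [0.5403, -0.0919, 0.0094]
ee_rot: [0.0, 0.696, 0.718, 0.0]
contact_force: [0.1, -4.6, 3.9]
grip_width: 0.598
finger_force: 2.3
t: 9.0
position: [0.5401, -0.0873, 0.0093]
ee_rot: [0.0, 0.696, 0.718, -0.001]
contact_force: [0.1, -5.1, 3.0]
grip_width: 0.601
finger_force: 2.7
t: 9.3
position: [0.54, -0.0872, 0.0093]
ee_rot: [0.002, 0.697, 0.717, -0.002]
contact_force: [1.1, -11.4, 3.5]
grip_width: 0.604
finger_force: 5.9
```

```bash
cat >> h.py <<'E'
def plate_edges(c):
    f=c[0].astype(int); g=cv2.cvtColor(c[0],cv2.COLOR_BGR2GRAY).astype(int)
    def tr(line,up):  # subpixel crossing at 125
        for k in range(len(line)-1):
            if (line[k]<125)!=(line[k+1]<125) and line[k+1]>line[k]: return k+(125-line[k])/(line[k+1]-line[k])
    E=[]
    for x in range(205,282,3):
        r=tr(g[190:222,x],1)
        if r is not None: E.append((x,190+r))
    P=ray(c,np.array(E),.006)[:,:2]; v=cv2.fitLine(P.astype(np.float32),cv2.DIST_HUBER,0,.001,.001).ravel()
    return v,np.degrees(np.arctan2(v[1],v[0]))
E
python3 -m jog '[[[-0.1,0,0],[0,0,0],0.8],[[-0.15,0,-0.25],[0,0,0],0.8],[[-0.4,0,-0.5],[0,0,0],0.8],[[-0.7,0,-0.7],[0,0,0],0.8],[[-0.9,0,-0.7],[0,0,0],0.8],[[-0.9,0,-0.7],[0,0,0],0.8],[[-0.9,0,-0.7],[0,0,0],0.8]]'
python3 - <<'E'
from h import *
c=grab("top"); f=c[0]; print(plate_edges(c))
P=np.array([.547,.0558]); sx=np.array([.9995,.032]); sy=np.array([-.032,.9995])
for a,b in [(-.06,-.13),(-.06,.13),(.06,-.13),(.06,.13)]: print(proj(c,[*(P+a*sx+b*sy),.012]))
v,_=plate_edges(c); print("edge station x",(v[2:]-P)@sx)
for o in cans(c): print(np.round(o,3),"deg",round(np.degrees(o[5]),1))
a=cv2.resize(f[130:250,180:300],None,fx=3.3,fy=4,interpolation=cv2.INTER_CUBIC);b=cv2.resize(f[155:275,320:420],None,fx=4,fy=4,interpolation=cv2.INTER_CUBIC)
cv2.imwrite("pics/p2.png",np.hstack([a,b]))
E
```

```text
t: 10.0
position: [0.5455, -0.2669, 0.1498]
ee_rot: [0.001, 0.699, 0.715, 0.0]
contact_force: [-0.4, 0.6, -0.8]
grip_width: 0.798
finger_force: 0.0
(array([ 0.03507379, -0.9993847 ,  0.4868133 ,  0.03301239], dtype=float32), np.float32(-87.990005))
[[279.6956114  205.07656455]]
[[192.28008192 206.33227554]]
[[279.03427843 165.04206215]]
[[192.28320498 166.32154616]]
edge station x -0.0608858033605576
[1.0253e+02 5.1328e+01 8.6330e+00 9.4100e-01 4.6200e-01 3.1270e+00
 1.3000e-02 9.8000e+01] deg 179.2
[ 3.745e+02  5.550e+01  8.631e+00  9.410e-01 -3.510e-01  3.112e+00
  1.300e-02  7.400e+01] deg 178.3
[ 5.0000e+00  1.1500e+02  1.2083e+01  7.4200e-01  7.4200e-01 -1.6120e+00
  2.2000e-02  1.7100e+02] deg -92.4
[ 4.180e+02  1.290e+02  1.077e+01  7.200e-01 -4.780e-01  3.100e-01
  1.400e-02  1.300e+02] deg 17.7
[ 3.460e+02  2.260e+02  9.434e+00  4.320e-01 -2.680e-01 -5.900e-01
  1.400e-02  1.900e+02] deg -33.8
```

View pics/p2.png

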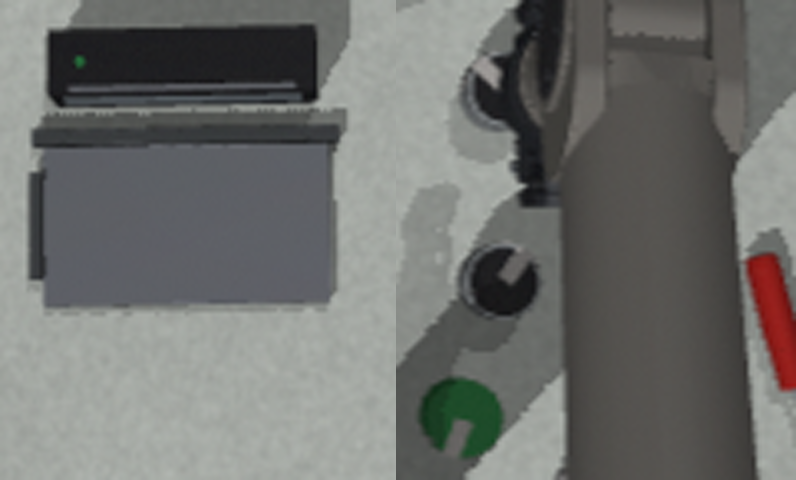

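```bash
cat >> h.py <<'E'
def can(cam,u0,v0,ztop=.045,half=16):
    "refined can pose near pixel: hull centroid of the black top; strip axis by PCA of white pixels"
    s=8; im=cam[0][v0-half:v0+half,u0-half:u0+half]; b=cv2.resize(im,None,fx=s,fy=s,interpolation=cv2.INTER_CUBIC).astype(int)
    toU=lambda p:(np.asarray(p,float)+.5)/s-.5+[u0-half,v0-half]
    m=((b.max(2)<62)&(b.max(2)-b.min(2)<16)).astype(np.uint8); m=cv2.morphologyEx(m,cv2.MORPH_OPEN,np.ones((13,13)))
    n,l,st,ce=cv2.connectedComponentsWithStats(m); i=1+np.argmax(st[1:,4])
    hull=cv2.convexHull(np.argwhere(l==i)[:,::-1].astype(np.int32)); M=cv2.moments(hull); cx,cy=M["m10"]/M["m00"],M["m01"]/M["m00"]; r=np.sqrt(M["m00"]/np.pi)
    hm=np.zeros_like(m); cv2.fillConvexPoly(hm,hull,1); hm=cv2.erode(hm,np.ones((5,5)))
    w=((b.min(2)>90)&(hm>0)).astype(np.uint8)
    n,l,st,ce=cv2.connectedComponentsWithStats(w); k=1+np.argmax(st[1:,4]); q=np.argwhere(l==k)[:,::-1].astype(float)
    C=ray(cam,toU([cx,cy]),ztop)[0,:2]; Q=ray(cam,toU(q),ztop)[:,:2]; mu=Q.mean(0)
    v=np.linalg.svd(Q-mu,full_matrices=False)[2][0]; v*=np.sign(v@(mu-C)); d=mu-C
    return dict(px=toU([cx,cy]).round(1),C=C.round(4),r_mm=round(r/s*1000*1.36/469,1),pca=round(np.degrees(np.arctan2(v[1],v[0])),1),cen=round(np.degrees(np.arctan2(d[1],d[0])),1),n=len(q)//64,dist=round(np.hypot(*d)*1e3,1))
E
python3 - <<'E'
from h import *
c=grab("top"); c0=(cv2.imread("pics/raw_top.png"),)+c[1:]
for p in [(347,177),(385,195),(346,226)]: print(can(c0,*p))
print(can(c,346,226))
E
```

```text
{'px': array([347.2, 176.8]), 'C': array([ 0.5755, -0.2709]), 'r_mm': np.float64(23.4), 'pca': np.float64(46.2), 'cen': np.float64(46.0), 'n': 27, 'dist': np.float64(11.3)}
{'px': array([385.1, 194. ]), 'C': array([ 0.5271, -0.3808]), 'r_mm': np.float64(25.2), 'pca': np.float64(-109.1), 'cen': np.float64(-114.2), 'n': 13, 'dist': np.float64(14.6)}
{'px': array([346.6, 225.2]), 'C': array([ 0.4345, -0.2696]), 'r_mm': np.float64(24.5), 'pca': np.float64(-36.9), 'cen': np.float64(-24.8), 'n': 19, 'dist': np.float64(12.6)}
{'px': array([346.5, 225.3]), 'C': array([ 0.4343, -0.269 ]), 'r_mm': np.float64(24.5), 'pca': np.float64(-33.2), 'cen': np.float64(-33.7), 'n': 20, 'dist': np.float64(13.1)}
```

Run:
```python
from h import *
print(plan(.4343,-.269,.02,np.radians(56)))
```

```text
(array([-0.026, -0.556,  0.643]), array([-0.0004, -0.0009,  0.1986]))
```

```bash
python3 -m jog '[[[-0.026,-0.556,0.2],[0,0,0.199],0.88],[[-0.026,-0.556,0.2],[0,0,0.199],0.88],[[-0.026,-0.556,0.2],[0,0,0.199],0.88],[[-0.026,-0.556,0.2],[0,0,0.199],0.88],[[-0.026,-0.556,0.2],[0,0,0.199],0.88],[[-0.026,-0.556,0.3],[0,0,0.199],0.88],[[-0.026,-0.556,0.42],[0,0,0.199],0.88],[[-0.026,-0.556,0.54],[0,0,0.199],0.88],[[-0.026,-0.556,0.643],[0,0,0.199],0.88],[[-0.026,-0.556,0.643],[0,0,0.199],0.88]]'
python3 -m jog '[[[0,0,0],[0,0,0],0.4],[[0,0,0],[0,0,0],0.4],[[0,0,0],[0,0,0],0.4],[[0,0,0],[0,0,0],0.4],[[0,0,0],[0,0,0],0.4]]' 40
python3 -m jog '[[[0,0,-0.2],[0,0,0],0.4],[[0,0,-0.4],[0,0,0],0.4],[[0,0,-0.5],[0,0,0],0.4]]'
python3 - <<'E'
from h import *
sx=np.array([.9995,.032]); sy=np.array([-.032,.9995]);P=np.array([.547,.0558])-.004*sx+.082*sy
print(P,plan(*P,.12,np.radians(91.8)))
E
```

```text
t: 11.1
position: [0.4334, -0.2676, 0.0182]
ee_rot: [-0.003, 0.882, 0.471, -0.001]
contact_force: [0.6, 0.2, -0.2]
grip_width: 0.88
finger_force: 0.0
t: 11.6
position: [0.4353, -0.2709, 0.0216]
ee_rot: [0.001, 0.883, 0.469, 0.001]
contact_force: [0.8, 1.1, 3.9]
grip_width: 0.643
finger_force: 43.3
t: 11.9
position: [0.4357, -0.2717, 0.1236]
ee_rot: [0.002, 0.883, 0.469, 0.001]
contact_force: [1.0, -1.2, -3.0]
grip_width: 0.642
finger_force: 44.6
[0.540378 0.137631] (array([ 1.989, -0.713,  0.014]), array([ 0.0013,  0.0005, -0.1992]))
```

```bash
python3 -m jog '[[[0.25,-0.09,0.1],[0,0,0],0.4],[[0.5,-0.18,0.2],[0,0,0],0.4],[[0.75,-0.27,0.28],[0,0,0],0.4],[[0.995,-0.357,0.28],[0,0,0],0.4],[[0.995,-0.357,0.28],[0,0,0],0.4]]' 60
python3 -m jog '[[[0.25,-0.09,0],[0,0,-0.05],0.4],[[0.5,-0.18,0],[0,0,-0.1],0.4],[[0.75,-0.27,0],[0,0,-0.15],0.4],[[0.995,-0.357,0],[0,0,-0.199],0.4],[[0.995,-0.357,0],[0,0,-0.199],0.4],[[0.995,-0.357,0],[0,0,-0.199],0.4],[[0.995,-0.357,0],[0,0,-0.199],0.4]]'
python3 - <<'E'
from h import *
print(plan(.540378,.137631,.034,np.radians(91.8)),np.degrees(yaw_now()))
c=grab("top"); p=proj(c,[.54,.1376,.085])[0]; print(p)
cv2.imwrite("pics/p3.png",cv2.resize(c[0][130:250,150:300],None,fx=4,fy=4,interpolation=cv2.INTER_CUBIC))
E
```

```text
t: 12.4
position: [0.487, -0.0605, 0.0643]
ee_rot: [-0.001, 0.882, 0.472, 0.001]
contact_force: [0.0, -0.2, -2.6]
grip_width: 0.639
finger_force: 65.0
t: 13.1
position: [0.5384, 0.137, 0.064]
ee_rot: [0.0, 0.697, 0.717, -0.001]
contact_force: [0.3, 0.5, -3.1]
grip_width: 0.639
finger_force: 65.0
(array([0.003, 0.01 , 0.15 ]), array([-0.0005,  0.0007, -0.0007])) 91.67567851901545
[205.0101039  185.12180288]
```

```bash
python3 -m jog '[[[0,0.01,0.08],[0,0,0],0.4],[[0,0.01,0.13],[0,0,0],0.4],[[0,0.01,0.145],[0,0,0],0.4],[[0,0.01,0.15],[0,0,0],0.4],[[0,0.01,0.152],[0,0,0],0.4],[[0,0.01,0.152],[0,0,0],0.4]]'
python3 -m jog '[[[0,0,0],[0,0,0],0.5],[[0,0,0],[0,0,0],0.7],[[0,0,0],[0,0,0],0.85],[[0,0,0],[0,0,0],0.85],[[0,0,0],[0,0,0],0.85]]'
python3 -m jog '[[[0,0,-0.2],[0,0,0],0.88],[[0,0,-0.4],[0,0,0],0.88],[[-0.25,0,-0.55],[0,0,0],0.88],[[-0.5,0,-0.55],[0,0,0],0.88],[[-0.75,0,-0.55],[0,0,0],0.88],[[-0.9,0,-0.55],[0,0,0],0.88],[[-0.9,0,-0.55],[0,0,0],0.88],[[-0.9,0,-0.55],[0,0,0],0.88]]'
python3 - <<'E'
from h import *
c=grab("top"); p=proj(c,[.5404,.1376,.057])[0].round().astype(int)
print(can(c,*p,ztop=.057))
for p in [(347,177),(385,195)]: print(can(c,*p))
a=c[0][140:220,180:280];b=c[0][150:230,320:420]
cv2.imwrite("pics/p4.png",cv2.resize(np.hstack([a,b]),None,fx=4,fy=4,interpolation=cv2.INTER_CUBIC))
E
```

```text
t: 13.75
position: [0.5411, 0.1389, 0.0342]
ee_rot: [0.0, 0.696, 0.718, 0.0]
contact_force: [0.5, -0.3, -3.4]
grip_width: 0.639
finger_force: 65.1
t: 14.25
position: [0.5414, 0.139, 0.0346]
ee_rot: [0.0, 0.696, 0.718, 0.0]
contact_force: [1.1, 0.0, -0.5]
grip_width: 0.848
finger_force: 0.0
t: 15.05
position: [0.5466, -0.042, 0.1443]
ee_rot: [-0.0, 0.697, 0.717, 0.0]
contact_force: [0.2, -0.3, 0.5]
grip_width: 0.88
finger_force: 0.0
{'px': array([206.1, 185.3]), 'C': array([0.5423, 0.1384]), 'r_mm': np.float64(23.4), 'pca': np.float64(-3.8), 'cen': np.float64(2.4), 'n': 28, 'dist': np.float64(11.4)}
{'px': array([347.2, 176.8]), 'C': array([ 0.5754, -0.2709]), 'r_mm': np.float64(23.2), 'pca': np.float64(46.3), 'cen': np.float64(46.0), 'n': 28, 'dist': np.float64(11.1)}
{'px': array([385. , 193.9]), 'C': array([ 0.5274, -0.3807]), 'r_mm': np.float64(24.7), 'pca': np.float64(-112.4), 'cen': np.float64(-114.9), 'n': 19, 'dist': np.float64(12.9)}
```

View pics/p4.png

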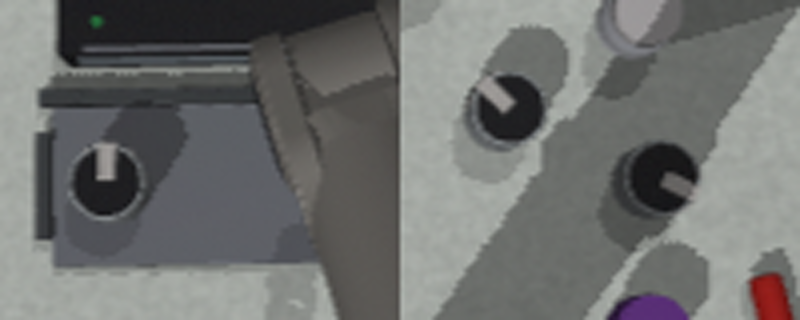

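Run:
```python
from h import *
print(plan(.576,-.270,.021,np.radians(136)))
```

```text
(array([-1.153,  0.111,  0.616]), array([ 2.000e-04, -2.000e-04, -2.457e-01]))
```

```bash
python3 -m jog '[[[-0.25,0.05,0],[0,0,-0.246],0.88],[[-0.5,0.111,0],[0,0,-0.246],0.88],[[-0.75,0.111,0],[0,0,-0.246],0.88],[[-0.99,0.111,0],[0,0,-0.246],0.88],[[-0.99,0.111,0.1],[0,0,-0.246],0.88],[[-0.99,0.111,0.1],[0,0,-0.246],0.88]]'
python3 - <<'E'
from h import *
print(plan(.576,-.270,.021,np.radians(136)))
E
```

```text
t: 15.7
position: [0.5735, -0.2377, 0.1218]
ee_rot: [-0.002, 0.374, 0.927, 0.001]
contact_force: [-0.3, 1.5, -0.4]
grip_width: 0.883
finger_force: 0.0
(array([-0.124, -0.107,  0.503]), array([-0.0001, -0.0016,  0.0004]))
```

```bash
python3 -m jog '[[[-0.124,-0.107,0],[0,0,0],0.88],[[-0.124,-0.107,0.1],[0,0,0],0.88],[[-0.124,-0.107,0.25],[0,0,0],0.88],[[-0.124,-0.107,0.4],[0,0,0],0.88],[[-0.124,-0.107,0.5],[0,0,0],0.88],[[-0.124,-0.107,0.5],[0,0,0],0.88]]'
python3 -m jog '[[[0,0,0],[0,0,0],0.4],[[0,0,0],[0,0,0],0.4],[[0,0,0],[0,0,0],0.4],[[0,0,0],[0,0,0],0.4],[[0,0,0],[0,0,0],0.4]]' 60
python3 -m jog '[[[0,0,-0.1],[0,0,0],0.4],[[0,0,-0.22],[0,0,0],0.4],[[0,0,-0.22],[0,0,0],0.4]]'
python3 - <<'E'
from h import *
sx=np.array([.9995,.032]); sy=np.array([-.032,.9995]);P=np.array([.547,.0558])-.004*sx
print(P,plan(*P,.065,np.radians(91.8)))
E
```

```text
t: 16.3
position: [0.5766, -0.2678, 0.0222]
ee_rot: [-0.003, 0.373, 0.928, 0.0]
contact_force: [-1.3, 0.5, 0.5]
grip_width: 0.88
finger_force: 0.0
t: 16.8
position: [0.5795, -0.2708, 0.0264]
ee_rot: [0.002, 0.374, 0.927, 0.0]
contact_force: [-0.4, 0.6, 6.0]
grip_width: 0.641
finger_force: 64.7
t: 17.1
position: [0.5803, -0.2715, 0.0722]
ee_rot: [0.003, 0.374, 0.927, 0.0]
contact_force: [1.0, 0.9, -3.0]
grip_width: 0.637
finger_force: 64.4
[0.543002 0.055672] (array([1.27 , 1.047, 0.031]), array([0.0016, 0.0015, 0.2457]))
```

```bash
python3 -m jog '[[[0.2,0.16,0],[0,0,0],0.4],[[0.4,0.32,0],[0,0,0],0.4],[[0.65,0.52,0],[0,0,0],0.4],[[0.65,0.52,0],[0,0,0],0.4]]'
python3 -m jog '[[[0.15,0.13,0],[0,0,0.05],0.4],[[0.3,0.26,0],[0,0,0.1],0.4],[[0.45,0.4,0],[0,0,0.15],0.4],[[0.62,0.527,0],[0,0,0.2],0.4],[[0.62,0.527,0],[0,0,0.246],0.4],[[0.62,0.527,0],[0,0,0.246],0.4],[[0.62,0.527,0],[0,0,0.246],0.4]]'
python3 - <<'E'
from h import *
print(plan(.543,.0557,.0385,np.radians(91.8)))
E
```

```text
t: 17.5
position: [0.5548, -0.0984, 0.0683]
ee_rot: [-0.001, 0.37, 0.929, 0.002]
contact_force: [-0.1, 0.8, -3.1]
grip_width: 0.637
finger_force: 64.5
t: 18.2
position: [0.5402, 0.0547, 0.0679]
ee_rot: [0.0, 0.696, 0.718, -0.001]
contact_force: [-0.4, -0.6, -3.5]
grip_width: 0.642
finger_force: 64.4
(array([0.005, 0.014, 0.147]), array([-0.0002,  0.0005,  0.0002]))
```

```bash
python3 -m jog '[[[0,0.014,0.08],[0,0,0],0.4],[[0,0.014,0.12],[0,0,0],0.4],[[0,0.014,0.135],[0,0,0],0.4],[[0,0.014,0.142],[0,0,0],0.4],[[0,0.014,0.145],[0,0,0],0.4],[[0,0.014,0.147],[0,0,0],0.4]]'
python3 -m jog '[[[0,0,0.005],[0,0,0],0.4],[[0,0,0.01],[0,0,0],0.4],[[0,0,0.01],[0,0,0],0.4]]'
```

```text
t: 18.8
position: [0.5434, 0.0563, 0.0391]
ee_rot: [0.0, 0.696, 0.718, 0.0]
contact_force: [0.1, 1.1, -2.6]
grip_width: 0.64
finger_force: 64.5
t: 19.1
position: [0.5436, 0.0563, 0.0383]
ee_rot: [0.001, 0.696, 0.718, -0.0]
contact_force: [-2.5, -0.9, 6.5]
grip_width: 0.639
finger_force: 65.7
```

Touchdown. Release and retreat toward can B, re-measuring everything.

```bash
python3 -m jog '[[[0,0,-0.005],[0,0,0],0.5],[[0,0,-0.005],[0,0,0],0.7],[[0,0,-0.005],[0,0,0],0.85],[[0,0,-0.005],[0,0,0],0.85]]'
python3 -m jog '[[[0,0,-0.2],[0,0,0],0.88],[[0,0,-0.4],[0,0,0],0.88],[[-0.25,0.1,-0.5],[0,0,0],0.88],[[-0.5,0.2,-0.5],[0,0,0],0.88],[[-0.75,0.2,-0.5],[0,0,0],0.88],[[-0.9,0.2,-0.5],[0,0,0],0.88],[[-0.9,0.2,-0.5],[0,0,0],0.88],[[-0.9,0.2,-0.5],[0,0,0],0.88]]'
python3 - <<'E'
from h import *
c=grab("top"); 
for X in ([.5404,.1376,.057],[.543,.0557,.057]): print(can(c,*proj(c,X)[0].round().astype(int),ztop=.057))
print(can(c,385,195)); print(plate_edges(c))
E
```

```text
t: 19.5
position: [0.5436, 0.0563, 0.0381]
ee_rot: [0.0, 0.696, 0.718, 0.0]
contact_force: [0.3, 0.1, 0.4]
grip_width: 0.85
finger_force: 0.0
t: 20.3
position: [0.5885, -0.1237, 0.1376]
ee_rot: [-0.0, 0.697, 0.717, 0.0]
contact_force: [-0.1, 0.7, 0.0]
grip_width: 0.878
finger_force: 0.0
{'px': array([206.1, 185.3]), 'C': array([0.5422, 0.1384]), 'r_mm': np.float64(23.2), 'pca': np.float64(-3.0), 'cen': np.float64(1.9), 'n': 28, 'dist': np.float64(11.3)}
{'px': array([233.3, 185. ]), 'C': array([0.5445, 0.0598]), 'r_mm': np.float64(23.2), 'pca': np.float64(5.7), 'cen': np.float64(4.6), 'n': 28, 'dist': np.float64(11.3)}
{'px': array([385.1, 194. ]), 'C': array([ 0.5271, -0.381 ]), 'r_mm': np.float64(24.8), 'pca': np.float64(-114.0), 'cen': np.float64(-114.6), 'n': 21, 'dist': np.float64(13.0)}
(array([ 0.03515087, -0.999382  ,  0.48645577,  0.04913899], dtype=float32), np.float32(-87.98558))
```

```bash
python3 - <<'E'
from h import *
print(plan(.5271,-.381,.021,np.radians(-23.5)))
E
python3 -m jog '[[[-0.25,-0.06,0],[0,0,0.32],0.88],[[-0.5,-0.12,0],[0,0,0.32],0.88],[[-0.75,-0.2,0],[0,0,0.32],0.88],[[-0.99,-0.28,0],[0,0,0.32],0.88],[[-0.99,-0.28,0],[0,0,0.32],0.88],[[-0.99,-0.28,0],[0,0,0.32],0.88],[[-0.99,-0.28,0],[0,0,0.32],0.88]]'
python3 -m jog '[[[0,0,0],[0,0,0.32],0.88],[[0,0,0],[0,0,0.32],0.88],[[0,0,0],[0,0,0.32],0.88],[[0,0,0],[0,0,0.32],0.88],[[0,0,0],[0,0,0.32],0.88],[[0,0,0],[0,0,0.32],0.88],[[0,0,0],[0,0,0.32],0.88]]'
python3 - <<'E'
from h import *
print(plan(.5271,-.381,.021,np.radians(-23.5)))
E
```

```text
(array([-1.287, -0.348,  0.583]), array([-3.000e-04, -2.000e-04,  6.404e-01]))
t: 21.05
position: [0.5396, -0.3201, 0.138]
ee_rot: [-0.0, 0.956, 0.292, 0.0]
contact_force: [0.0, 1.1, 0.2]
grip_width: 0.879
finger_force: 0.0
t: 21.75
position: [0.54, -0.3192, 0.138]
ee_rot: [-0.001, 0.979, -0.203, 0.0]
contact_force: [0.2, -0.1, -0.0]
grip_width: 0.884
finger_force: 0.0
(array([0.064, 0.31 , 0.585]), array([-0.0004, -0.    ,  0.0001]))
```

```bash
python3 -m jog '[[[0.064,0.15,0],[0,0,0],0.88],[[0.064,0.31,0],[0,0,0],0.88],[[0.064,0.31,0.1],[0,0,0],0.88],[[0.064,0.31,0.25],[0,0,0],0.88],[[0.064,0.31,0.4],[0,0,0],0.88],[[0.064,0.31,0.5],[0,0,0],0.88],[[0.064,0.31,0.57],[0,0,0],0.88],[[0.064,0.31,0.57],[0,0,0],0.88]]'
python3 -m jog '[[[0,0,0],[0,0,0],0.4],[[0,0,0],[0,0,0],0.4],[[0,0,0],[0,0,0],0.4],[[0,0,0],[0,0,0],0.4],[[0,0,0],[0,0,0],0.4]]'
python3 -m jog '[[[0,0,-0.1],[0,0,0],0.4],[[0,0,-0.22],[0,0,0],0.4],[[0,0,-0.22],[0,0,0],0.4]]'
python3 - <<'E'
from h import *
sx=np.array([.9995,.032]); sy=np.array([-.032,.9995]);P=np.array([.547,.0558])-.004*sx-.08*sy
print(P,plan(*P,.07,np.radians(91.8)))
E
```

```text
t: 22.55
position: [0.5256, -0.3814, 0.0219]
ee_rot: [-0.001, 0.979, -0.202, -0.002]
contact_force: [0.2, 0.4, 1.0]
grip_width: 0.879
finger_force: 0.0
t: 23.05
position: [0.5273, -0.3844, 0.0256]
ee_rot: [0.0, 0.979, -0.203, 0.002]
contact_force: [1.0, 1.4, 5.9]
grip_width: 0.637
finger_force: 64.3
t: 23.35
position: [0.5275, -0.3856, 0.0706]
ee_rot: [0.001, 0.979, -0.203, 0.003]
contact_force: [-0.2, -1.2, -3.1]
grip_width: 0.637
finger_force: 64.1
[ 0.545562 -0.024288] (array([-0.637, -1.693, -0.003]), array([ 0.0021, -0.0007, -0.6404]))
```

```bash
python3 -m jog '[[[-0.05,-0.12,0],[0,0,-0.045],0.4],[[-0.1,-0.25,0],[0,0,-0.09],0.4],[[-0.15,-0.4,0],[0,0,-0.135],0.4],[[-0.2,-0.55,0],[0,0,-0.18],0.4],[[-0.25,-0.7,0],[0,0,-0.225],0.4],[[-0.3,-0.8,0],[0,0,-0.27],0.4],[[-0.32,-0.85,0],[0,0,-0.32],0.4],[[-0.32,-0.85,0],[0,0,-0.32],0.4]]'
python3 - <<'E'
from h import *
print(plan(.5456,-.0243,.07,np.radians(91.8)))
E
```

```text
t: 24.15
position: [0.5339, -0.2, 0.0666]
ee_rot: [-0.001, 0.955, 0.296, -0.001]
contact_force: [-0.6, 0.6, -2.8]
grip_width: 0.637
finger_force: 64.0
(array([ 0.544, -0.692, -0.015]), array([-0.0009, -0.0004, -0.319 ]))
```

```bash
python3 -m jog '[[[0.08,-0.1,0],[0,0,-0.045],0.4],[[0.16,-0.2,0],[0,0,-0.09],0.4],[[0.24,-0.3,0],[0,0,-0.135],0.4],[[0.32,-0.4,0],[0,0,-0.18],0.4],[[0.4,-0.5,0],[0,0,-0.225],0.4],[[0.48,-0.6,0],[0,0,-0.27],0.4],[[0.54,-0.69,0],[0,0,-0.319],0.4],[[0.54,-0.69,0],[0,0,-0.319],0.4],[[0.54,-0.69,0],[0,0,-0.319],0.4]]'
python3 - <<'E'
from h import *
print(plan(.5456,-.0243,.038,np.radians(91.8)))
E
```

```text
t: 25.05
position: [0.5463, -0.029, 0.0671]
ee_rot: [-0.0, 0.699, 0.715, -0.001]
contact_force: [0.2, -0.6, -2.9]
grip_width: 0.638
finger_force: 64.0
(array([ 0.024, -0.003,  0.145]), array([-0.0004,  0.0002, -0.0025]))
```

```bash
python3 -m jog '[[[0.024,0,0.08],[0,0,-0.002],0.4],[[0.024,0,0.12],[0,0,-0.002],0.4],[[0.024,0,0.135],[0,0,-0.002],0.4],[[0.024,0,0.142],[0,0,-0.002],0.4],[[0.024,0,0.145],[0,0,-0.002],0.4],[[0.024,0,0.147],[0,0,-0.002],0.4]]'
python3 -m jog '[[[0,0,0.005],[0,0,0],0.4],[[0,0,0.005],[0,0,0],0.4]]'
```

```text
t: 25.65
position: [0.5468, -0.0231, 0.0387]
ee_rot: [0.0, 0.695, 0.719, 0.0]
contact_force: [-0.1, -0.3, -2.3]
grip_width: 0.639
finger_force: 64.0
t: 25.85
position: [0.5467, -0.0231, 0.0377]
ee_rot: [0.0, 0.695, 0.719, 0.0]
contact_force: [0.6, 0.4, -2.5]
grip_width: 0.637
finger_force: 64.0
```

```bash
python3 -m jog '[[[0,0,0.005],[0,0,0],0.4],[[0,0,0.005],[0,0,0],0.4]]'
python3 -m jog '[[[0,0,0],[0,0,0],0.5],[[0,0,0],[0,0,0],0.7],[[0,0,0],[0,0,0],0.85],[[0,0,0],[0,0,0],0.85]]'
python3 -m jog '[[[0,0,-0.2],[0,0,0],0.88],[[0,0,-0.4],[0,0,0],0.88],[[-0.25,0,-0.6],[0,0,0],0.88],[[-0.5,0,-0.6],[0,0,0],0.88],[[-0.75,0,-0.6],[0,0,0],0.88],[[-0.95,0,-0.6],[0,0,0],0.88],[[-0.95,0,-0.6],[0,0,0],0.88]]'
python3 - <<'E'
from h import *
c=grab("top"); s=grab("side")
for X in ([.5404,.1376,.057],[.543,.0557,.057],[.5456,-.0243,.057]): print(can(c,*proj(c,X)[0].round().astype(int),ztop=.057)); print("  side",can(s,*proj(s,X)[0].round().astype(int),ztop=.057,half=20))
print(plate_edges(c))
p=proj(s,[.543,.0557,.057])[0].astype(int); print(p)
a=cv2.resize(c[0][150:220,180:280],None,fx=5,fy=5,interpolation=cv2.INTER_CUBIC)
b=cv2.resize(s[0][p[1]-60:p[1]+60,p[0]-60:p[0]+60],(300,300),interpolation=cv2.INTER_CUBIC)
cv2.imwrite("pics/p5.png",np.hstack([a[:300],b]))
E
```

```text
t: 26.05
position: [0.5467, -0.0232, 0.0376]
ee_rot: [0.0, 0.695, 0.719, -0.0]
contact_force: [-2.1, -0.7, 5.9]
grip_width: 0.637
finger_force: 65.2
t: 26.45
position: [0.5469, -0.023, 0.0367]
ee_rot: [0.0, 0.695, 0.719, 0.0]
contact_force: [-0.4, -0.2, -0.2]
grip_width: 0.849
finger_force: 0.0
t: 27.15
position: [0.5517, -0.2232, 0.1559]
ee_rot: [0.001, 0.7, 0.714, -0.002]
contact_force: [-0.4, -0.1, -0.5]
grip_width: 0.882
finger_force: 0.0
{'px': array([206.1, 185.3]), 'C': array([0.5422, 0.1384]), 'r_mm': np.float64(23.3), 'pca': np.float64(-3.1), 'cen': np.float64(2.1), 'n': 27, 'dist': np.float64(11.3)}
  side {'px': array([216.4, 233.1]), 'C': array([0.5653, 0.1303]), 'r_mm': np.float64(42.7), 'pca': np.float64(-177.7), 'cen': np.float64(145.8), 'n': 34, 'dist': np.float64(9.2)}
{'px': array([233.3, 184.9]), 'C': array([0.5446, 0.0598]), 'r_mm': np.float64(23.2), 'pca': np.float64(5.3), 'cen': np.float64(4.6), 'n': 28, 'dist': np.float64(11.3)}
  side {'px': array([230.9, 213.6]), 'C': array([0.5653, 0.0502]), 'r_mm': np.float64(43.4), 'pca': np.float64(-176.4), 'cen': np.float64(127.2), 'n': 30, 'dist': np.float64(8.9)}
{'px': array([262.4, 184.3]), 'C': array([ 0.5478, -0.0241]), 'r_mm': np.float64(23.2), 'pca': np.float64(0.1), 'cen': np.float64(-0.5), 'n': 28, 'dist': np.float64(11.6)}
  side {'px': array([236.7, 199.6]), 'C': array([ 0.5777, -0.0047]), 'r_mm': np.float64(26.7), 'pca': np.float64(-72.8), 'cen': np.float64(-101.2), 'n': 5, 'dist': np.float64(20.7)}
(array([ 0.03493297, -0.99938965,  0.4862905 ,  0.04913517], dtype=float32), np.float32(-87.99808))
[236 217]
```

View pics/p5.png

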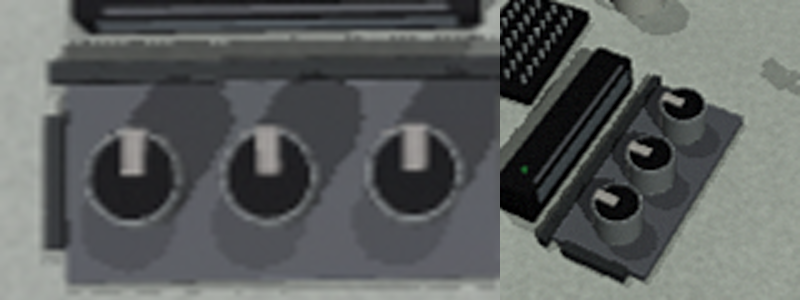

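All three strips point up at the reader, within about 5°, and the plate is home. Next I'll measure the scanner, mat and card.

```bash
cat > m.py <<'E'
from h import *
np.set_printoptions(precision=4,suppress=True)
T=grab("top"); S=grab("side")
def quad(c,fn,x0,x1,y0,y1,s=6,op=5):
    b=cv2.resize(c[0][y0:y1,x0:x1],None,fx=s,fy=s,interpolation=cv2.INTER_CUBIC).astype(int)
    m=cv2.morphologyEx(fn(b).astype(np.uint8),cv2.MORPH_CLOSE,np.ones((25,25))); m=cv2.morphologyEx(m,cv2.MORPH_OPEN,np.ones((op,op)))
    n,l,st,ce=cv2.connectedComponentsWithStats(m); i=1+np.argmax(st[1:,4])
    cn=max(cv2.findContours((l==i).astype(np.uint8),0,1)[0],key=cv2.contourArea)
    h=cv2.convexHull(cn); q=cv2.approxPolyN(h,4).reshape(-1,2) if hasattr(cv2,"approxPolyN") else cv2.boxPoints(cv2.minAreaRect(h))
    r=cv2.boxPoints(cv2.minAreaRect(h))
    f=lambda p:(p+.5)/s-.5+[x0,y0]
    return f(q.astype(float)),f(r)
gr=lambda b:b.mean(2)
grip=lambda b:(b[...,0]-b[...,2]>=5)&(gr(b)>62)&(gr(b)<130)
card=lambda b:(gr(b)>125)
if __name__=="__main__":
    q,r=quad(T,grip,104,154,182,250)
    P=ray(T,r,.031)[:,:2]; e=np.diff(np.r_[P,P[:1]],axis=0); print("grip",P.mean(0),np.hypot(*e.T)[:2],np.degrees(np.arctan2(e[:2,1],e[:2,0])))
    q,r=quad(T,lambda b:gr(b)<100,100,156,180,253); P=ray(T,q,.003)[:,:2]; e=np.diff(np.r_[P,P[:1]],axis=0); print("mat",P.mean(0),np.hypot(*e.T),np.degrees(np.arctan2(e[:,1],e[:,0])))
    # card in top: bright, surrounded by black frame
    for n,c,w in(("top",T,(113,150,141,172)),("side",S,(137,166,256,300))):
        b=cv2.resize(c[0][w[2]:w[3],w[0]:w[1]],None,fx=8,fy=8,interpolation=cv2.INTER_CUBIC); cv2.imwrite(f"pics/card_{n}.png",b)
    a=cv2.imread("pics/card_top.png"); b=cv2.imread("pics/card_side.png"); b=cv2.resize(b,None,fx=1,fy=a.shape[0]/b.shape[0]); cv2.imwrite("pics/p6.png",np.hstack([a,b])); print(a.shape,b.shape)
E
python3 m.py
```

```text
grip [0.4256 0.3818] [0.1121 0.0314] [ -14.5589 -105.8518]
mat [0.4579 0.3742] [0.2093 0.0912 0.2101 0.0974] [ 158.4838   65.8176  -19.851  -114.4637]
(248, 296, 3) (248, 232, 3)
```

View pics/p6.png

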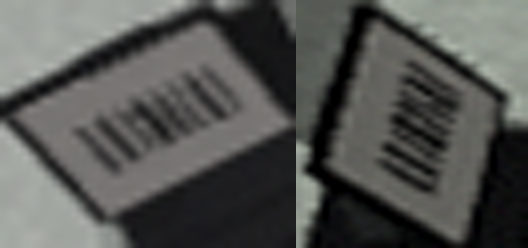

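Run:
```python
from h import *
np.set_printoptions(precision=4,suppress=True)
T=grab("top");S=grab("side")
t=np.array([(10,115),(205,18),(290,122),(108,215)],float)/8+[113,141]-.44
s=np.array([(22,168),(76,12),(204,100),(172,240)],float)/[8,5.636]+[137,256]-.44
Pm=lambda c:c[1]@np.c_[c[2],c[3]]
X=cv2.triangulatePoints(Pm(T),Pm(S),t.T,s.T); X=(X[:3]/X[3]).T; print(X)
C=X.mean(0); n=np.cross(X[1]-X[0],X[3]-X[0]); n/=np.linalg.norm(n)
print("ctr",C,"n",n,"sides",np.linalg.norm(np.roll(X,-1,0)-X,axis=1))
for a,b in((0,1),(3,2)): d=X[b]-X[a]; print("edge yaw+90",np.degrees(np.arctan2(d[1],d[0]))+90)
print("top-only at .085",ray(T,t,.085).mean(0)); print(proj(T,[*C[:2],.085]),proj(S,C))
for z,i,j in((.119,0,1),(.051,3,2)):
  p=ray(T,t[[i,j]],z); d=p[1]-p[0]; print(z,p[:,:2],np.degrees(np.arctan2(d[1],d[0]))+90,np.hypot(*d[:2]))
```

```text
[[0.6162 0.3878 0.1218]
 [0.6497 0.3201 0.1254]
 [0.6243 0.3076 0.0539]
 [0.5887 0.3714 0.0574]]
ctr [0.6197 0.3467 0.0896] n [ 0.8122  0.3778 -0.4444] sides [0.0756 0.0769 0.0732 0.0719]
edge yaw+90 26.301614728845095
edge yaw+90 29.202677305622913
top-only at .085 [0.6219 0.349  0.085 ]
[[132.4943 155.9873]] [[151.1514 278.3928]]
0.119 [[0.6165 0.3887]
 [0.6518 0.3224]] 27.965487649279943 0.07508924649994292
0.051 [[0.591  0.3742]
 [0.6263 0.3092]] 28.528160686306876 0.0740131915692677
```

```bash
python3 -m jog '[[[0.25,-0.1,0],[0,0,0],0.7],[[0.5,-0.15,0],[0,0,0],0.7],[[0.75,-0.2,0],[0,0,0],0.7],[[0.95,-0.2,0],[0,0,0],0.7]]'
python3 -m jog '[[[0.25,-0.1,0],[0,0,0],0.7],[[0.5,-0.15,0],[0,0,0],0.7],[[0.75,-0.2,0],[0,0,0],0.7],[[0.95,-0.2,0],[0,0,0],0.7]]'
python3 -m jog '[[[0.25,0,0],[0,0,-0.4],0.7],[[0.5,0,0],[0,0,-0.4],0.7],[[0.75,0,0],[0,0,-0.4],0.7],[[0.95,0,0],[0,0,-0.4],0.7],[[0.95,0,0],[0,0,-0.4],0.7],[[0.95,0,0],[0,0,-0.4],0.7],[[0.95,0,0],[0,0,-0.4],0.7],[[0.95,0,0],[0,0,-0.4],0.7],[[0.95,0,0],[0,0,-0.4],0.7]]'
python3 - <<'E'
from h import *
print(ctrl.read_state()["qpos"],plan(.4574,.373,.018,np.radians(164.5)))
c=grab("top")
for X in ([.5404,.1376,.057],[.543,.0557,.057],[.5456,-.0243,.057]): print(can(c,*proj(c,X)[0].round().astype(int),ztop=.057))
E
```

```text
t: 27.85
position: [0.5047, -0.0211, 0.1566]
ee_rot: [0.0, 0.694, 0.72, -0.001]
contact_force: [0.8, -0.6, -0.5]
grip_width: 0.702
finger_force: 0.0
t: 28.25
position: [0.4577, 0.1672, 0.1568]
ee_rot: [0.001, 0.694, 0.72, -0.0]
contact_force: [0.7, -0.4, -0.1]
grip_width: 0.699
finger_force: 0.0
t: 29.15
position: [0.4524, 0.3552, 0.1565]
ee_rot: [-0.0, 0.136, 0.991, 0.0]
contact_force: [-0.2, -0.5, -0.3]
grip_width: 0.697
finger_force: 0.0
[ 0.13220278  0.62018607 -1.20518598  1.79262942  0.62733592  1.17891643
  0.02844183] (array([-0.   ,  0.092,  0.693]), array([ 0.0001, -0.0001, -0.0009]))
{'px': array([206.1, 185.3]), 'C': array([0.5421, 0.1384]), 'r_mm': np.float64(23.1), 'pca': np.float64(-3.3), 'cen': np.float64(2.2), 'n': 28, 'dist': np.float64(11.3)}
{'px': array([233.3, 185. ]), 'C': array([0.5446, 0.0598]), 'r_mm': np.float64(23.2), 'pca': np.float64(6.2), 'cen': np.float64(4.7), 'n': 28, 'dist': np.float64(11.2)}
{'px': array([262.4, 184.3]), 'C': array([ 0.5478, -0.0242]), 'r_mm': np.float64(23.1), 'pca': np.float64(-0.8), 'cen': np.float64(-0.2), 'n': 28, 'dist': np.float64(11.5)}
```

```bash
python3 -m jog '[[[0,0.092,0.15],[0,0,0],0.7],[[0,0.092,0.3],[0,0,0],0.7],[[0,0.092,0.45],[0,0,0],0.7],[[0,0.092,0.58],[0,0,0],0.7],[[0,0.092,0.65],[0,0,0],0.7],[[0,0.092,0.68],[0,0,0],0.7],[[0,0.092,0.69],[0,0,0],0.7],[[0,0.092,0.69],[0,0,0],0.7]]'
python3 -m jog '[[[0,0,0],[0,0,0],0.5],[[0,0,0],[0,0,0],0.3],[[0,0,0],[0,0,0],0.2],[[0,0,0],[0,0,0],0.2],[[0,0,0],[0,0,0],0.2],[[0,0,0],[0,0,0],0.2]]' 60
python3 -m jog '[[[0,0,-0.06],[0,0,0],0.2],[[0,0,-0.15],[0,0,0],0.2],[[0,0,-0.3],[0,0,0],0.2],[[0,0,-0.33],[0,0,0],0.2],[[0,0,-0.33],[0,0,0],0.2]]'
python3 - <<'E'
from h import *
print(ctrl.read_state()["qpos"])
P=np.array([.4842,.2752])+.01*np.array([.883,.469])
print(P,plan(*P,.085,np.radians(208)))
E
```

```text
t: 30.0
position: [0.4591, 0.3725, 0.0194]
ee_rot: [0.001, 0.14, 0.99, 0.001]
contact_force: [-0.1, -0.7, -0.3]
grip_width: 0.7
finger_force: 0.0
t: 30.6
position: [0.4595, 0.3725, 0.0197]
ee_rot: [0.001, 0.14, 0.99, 0.001]
contact_force: [1.0, -1.2, 5.5]
grip_width: 0.357
finger_force: 61.6
t: 31.1
position: [0.4595, 0.3723, 0.0862]
ee_rot: [0.001, 0.14, 0.99, 0.001]
contact_force: [0.5, -0.4, -1.4]
grip_width: 0.361
finger_force: 60.8
[ 0.03935153  0.7140157  -1.11164073  1.81259176  0.72619095  1.08762605
 -0.0512632 ]
[0.49303 0.27989] (array([-0.289, -0.398,  0.006]), array([ 0.0004,  0.0009, -0.2449]))
```

```bash
python3 -m jog '[[[-0.1,-0.13,0],[0,0,0],0.2],[[-0.2,-0.26,0],[0,0,0],0.2],[[-0.289,-0.398,0],[0,0,-0.03],0.2],[[-0.289,-0.398,0],[0,0,-0.07],0.2],[[-0.289,-0.398,0],[0,0,-0.11],0.2],[[-0.289,-0.398,0],[0,0,-0.15],0.2],[[-0.289,-0.398,0],[0,0,-0.19],0.2],[[-0.289,-0.398,0],[0,0,-0.22],0.2],[[-0.289,-0.398,0],[0,0,-0.245],0.2],[[-0.289,-0.398,0],[0,0,-0.245],0.2]]'
python3 - <<'E'
from h import *
T=grab("top");S=grab("side"); print(ctrl.read_state()["qpos"],plan(.493,.280,.085,np.radians(208)))
a=cv2.resize(T[0][135:265,90:200],None,fx=3.6,fy=3.6,interpolation=cv2.INTER_CUBIC); b=cv2.resize(S[0][235:365,130:240],None,fx=3.6,fy=3.6,interpolation=cv2.INTER_CUBIC)
cv2.imwrite("pics/p7.png",np.hstack([a,b]))
E
```

```text
t: 32.1
position: [0.4916, 0.2785, 0.0832]
ee_rot: [-0.001, -0.242, 0.97, -0.0]
contact_force: [0.0, 0.5, -0.7]
grip_width: 0.361
finger_force: 60.6
[ 0.30680031  0.78742854 -1.27391464  1.87220691  0.83488196  1.15234409
  0.78048798] (array([-0.008,  0.003, -0.007]), array([-0.0001, -0.0005, -0.0003]))
```

View pics/p7.png

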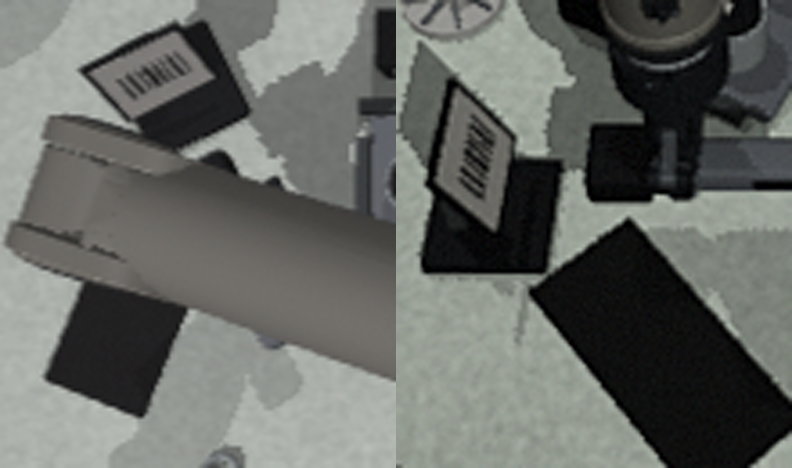

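```bash
python3 -m jog '[[[0,0,0],[0,0,0],0.2],[[0,0,0],[0,0,0],0.2],[[0,0,0],[0,0,0],0.2],[[0,0,0],[0,0,0],0.2],[[0,0,0],[0,0,0],0.2],[[0,0,0],[0,0,0],0.2],[[0,0,0],[0,0,0],0.2],[[0,0,0],[0,0,0],0.2],[[0,0,0],[0,0,0],0.2],[[0,0,0],[0,0,0],0.2]]'
python3 - <<'E'
from h import *
S=grab("side"); s=ctrl.read_state(); p=s["position"]; y=yaw_now()+np.pi; d=np.array([np.cos(y),np.sin(y),0]); l=np.array([-d[1],d[0],0])
u=p[2]-.0167+.000
n=np.array([p[0],p[1],0])+.07*d
for k in(-.025,.025):
  for h in(0,.032): 
    q=proj(S,n+k*l+[0,0,u+h])[0]; print(k,h,q,(q-[130,235])*3.6)
C=np.array([.621,.348,.085]); nn=n+[0,0,u+.018]; print("card in nose frame",(C-nn)@d,(C-nn)@l,(C-nn)[2])
E
```

```text
t: 33.2
position: [0.4923, 0.2792, 0.0845]
ee_rot: [0.0, -0.242, 0.97, -0.0]
contact_force: [-0.4, 0.4, -1.9]
grip_width: 0.359
finger_force: 60.6
-0.025 0 [183.19513587 274.62304185] [191.50248913 142.64295064]
-0.025 0.032 [181.76869833 267.96422273] [186.36731397 118.67120182]
0.025 0 [180.87424295 292.16269686] [183.1472746  205.78570871]
0.025 0.032 [179.34913938 285.69594105] [177.65690176 182.50538777]
card in nose frame 0.07592531492406993 0.00017830338579485113 -0.0007522596602488885
```

```bash
for i in 1; do python3 -m jog '[[[0,0,0],[0,0,0],0.2],[[0,0,0],[0,0,0],0.2],[[0,0,0],[0,0,0],0.2],[[0,0,0],[0,0,0],0.2],[[0,0,0],[0,0,0],0.2],[[0,0,0],[0,0,0],0.2],[[0,0,0],[0,0,0],0.2],[[0,0,0],[0,0,0],0.2],[[0,0,0],[0,0,0],0.2],[[0,0,0],[0,0,0],0.2]]'; done
python3 -m jog '[[[0,0,0],[0,0,0],0.2],[[0,0,0],[0,0,0],0.2],[[0,0,0],[0,0,0],0.2],[[0,0,0],[0,0,0],0.2],[[0,0,0],[0,0,0],0.2],[[0,0,0],[0,0,0],0.2],[[0,0,0],[0,0,0],0.2],[[0,0,0],[0,0,0],0.2],[[0,0,0],[0,0,0],0.2],[[0,0,0],[0,0,0],0.2]]'
python3 - <<'E'
from h import *
S=grab("side"); cv2.imwrite("pics/raw_side2.png",S[0])
X=ray(S,np.array([(628,220),(532,290)])/3.6*1.0-[110,0]+[130,235]-.4,.003); print("mat far corners",X)
print(plan(.4585,.3725,.085,np.radians(163)))
E
```

```text
t: 34.25
position: [0.4923, 0.2792, 0.0845]
ee_rot: [0.0, -0.242, 0.97, -0.0]
contact_force: [-0.9, 0.2, -0.7]
grip_width: 0.366
finger_force: 60.6
t: 35.25
position: [0.4923, 0.2792, 0.0845]
ee_rot: [-0.0, -0.242, 0.97, -0.0]
contact_force: [-0.6, 0.1, -1.4]
grip_width: 0.365
finger_force: 60.6
mat far corners [[0.53278978 0.30058667 0.003     ]
 [0.56187086 0.37891667 0.003     ]]
(array([-0.07 ,  0.491, -0.003]), array([-0.    ,  0.    ,  0.2502]))
```

```bash
python3 -m jog '[[[0,0,0],[0,0,0.03],0.2],[[0,0,0],[0,0,0.07],0.2],[[0,0,0],[0,0,0.11],0.2],[[0,0,0],[0,0,0.15],0.2],[[0,0,0],[0,0,0.19],0.2],[[-0.02,0.12,0],[0,0,0.23],0.2],[[-0.04,0.25,0],[0,0,0.256],0.2],[[-0.06,0.37,0],[0,0,0.256],0.2],[[-0.08,0.483,0],[0,0,0.256],0.2],[[-0.08,0.483,0],[0,0,0.256],0.2]]'
python3 - <<'E'
from h import *
s=ctrl.read_state(); print(s["position"],np.degrees(yaw_now()),s["grip_width"],s["finger_force"],plan(.461,.372,.0197,np.radians(162)))
S=grab("side"); p=proj(S,[.46,.37,.08])[0].astype(int); cv2.imwrite("pics/p8.png",cv2.resize(S[0][p[1]-60:p[1]+60,p[0]-70:p[0]+70],None,fx=4,fy=4,interpolation=cv2.INTER_CUBIC))
E
```

```text
t: 36.3
position: [0.4585, 0.3764, 0.0854]
ee_rot: [-0.001, 0.154, 0.988, 0.002]
contact_force: [-1.1, 0.3, -0.2]
grip_width: 0.363
finger_force: 60.6
[0.45851126 0.37637007 0.08536686] 162.29506438383814 0.3626461190675215 60.59370160102844 (array([-0.019, -0.018,  0.328]), array([ 0.0012, -0.0005,  0.0016]))
```

View pics/p8.png

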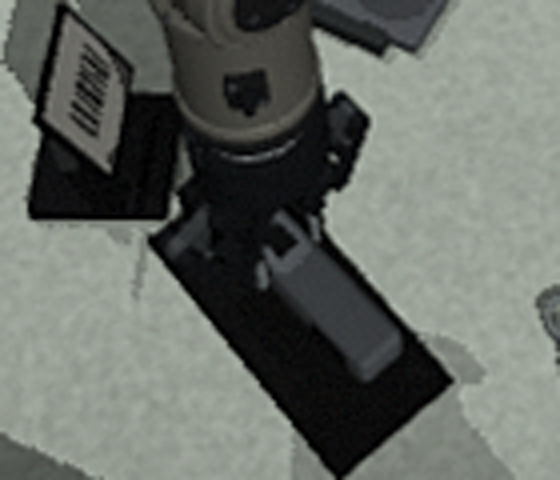

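The scanner is level over the mat, parallel to it. Lowering it now.

```bash
python3 -m jog '[[[-0.019,-0.01,0.1],[0,0,0],0.2],[[-0.019,-0.01,0.2],[0,0,0],0.2],[[-0.019,-0.01,0.27],[0,0,0],0.2],[[-0.019,-0.01,0.305],[0,0,0],0.2],[[-0.019,-0.01,0.315],[0,0,0],0.2],[[-0.019,-0.01,0.322],[0,0,0],0.2],[[-0.019,-0.01,0.325],[0,0,0],0.2],[[-0.019,-0.01,0.325],[0,0,0],0.2]]'
python3 -m jog '[[[0,0,0.004],[0,0,0],0.2],[[0,0,0.004],[0,0,0],0.2]]'
```

```text
t: 37.15
position: [0.4642, 0.3693, 0.0199]
ee_rot: [0.0, 0.157, 0.988, 0.0]
contact_force: [0.3, 0.2, -1.0]
grip_width: 0.358
finger_force: 60.6
t: 37.35
position: [0.4643, 0.3693, 0.0197]
ee_rot: [0.001, 0.157, 0.988, 0.0]
contact_force: [-1.4, -1.4, 5.7]
grip_width: 0.359
finger_force: 61.3
```

```bash
python3 -m jog '[[[0,0,0],[0,0,0],0.45],[[0,0,0],[0,0,0],0.6],[[0,0,0],[0,0,0],0.7],[[0,0,0],[0,0,0],0.7],[[0,0,-0.1],[0,0,0],0.7],[[0,0,-0.3],[0,0,0],0.7],[[0,0,-0.5],[0,0,0],0.7],[[0,0,-0.7],[0,0,0],0.7],[[0,0,-0.8],[0,0,0],0.7],[[0,0,-0.8],[0,0,0],0.7]]'
python3 - <<'E'
from h import *
c=grab("top"); S=grab("side")
for X in ([.5404,.1376,.057],[.543,.0557,.057],[.5456,-.0243,.057]): print(can(c,*proj(c,X)[0].round().astype(int),ztop=.057))
print(plate_edges(c))
a=cv2.resize(c[0],(400,300),interpolation=cv2.INTER_AREA)
a=cv2.resize(c[0][140:240,100:300],None,fx=2,fy=3,interpolation=cv2.INTER_CUBIC); b=cv2.resize(S[0][220:370,130:330],(400,300),interpolation=cv2.INTER_CUBIC)
cv2.imwrite("pics/p9.png",np.hstack([a,b]))
E
```

```text
t: 38.35
position: [0.465, 0.3713, 0.1836]
ee_rot: [0.003, 0.157, 0.988, 0.003]
contact_force: [-0.5, 0.1, 0.6]
grip_width: 0.701
finger_force: 0.0
{'px': array([206.1, 185.3]), 'C': array([0.5421, 0.1384]), 'r_mm': np.float64(23.2), 'pca': np.float64(-3.6), 'cen': np.float64(2.0), 'n': 27, 'dist': np.float64(11.3)}
{'px': array([233.3, 185. ]), 'C': array([0.5446, 0.0598]), 'r_mm': np.float64(23.2), 'pca': np.float64(6.0), 'cen': np.float64(4.5), 'n': 28, 'dist': np.float64(11.2)}
{'px': array([262.4, 184.3]), 'C': array([ 0.5478, -0.0242]), 'r_mm': np.float64(23.1), 'pca': np.float64(-0.8), 'cen': np.float64(-0.4), 'n': 28, 'dist': np.float64(11.5)}
(array([ 0.03478179, -0.99939495,  0.48667192,  0.04914417], dtype=float32), np.float32(-88.006744))
```

View pics/p9.png

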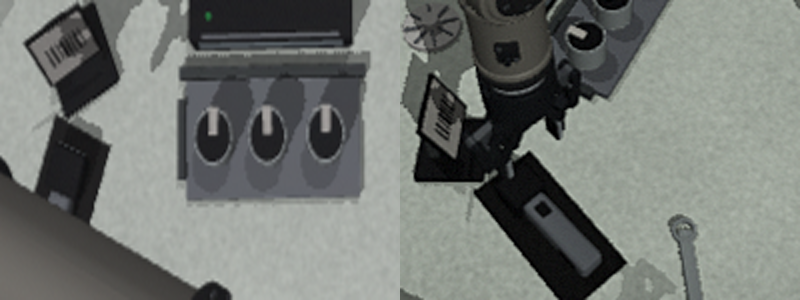

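The scanner lies flat in the middle of its mat, the three motors face the reader, the plate is home, and the gripper is clear of everything.

```bash
python3 -c "
from workcell import ctrl
print(ctrl.hand_in())"
```

```text
the job is handed in; nothing more can be done
None
```

I handed the job in at about 38 s on the robot clock (no verdict came back): the plate is home against both stops, all three motors face the reader within about 6°, and the scanner was held on the job card for about 3 s and laid back flat on its mat.

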